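# Fetch the gudgeon pin out of the cutaway engine's cylinder with sprung tongs

### The job

A gudgeon pin has been left at the bottom of the cutaway engine's narrow cylinder. Take the sprung tongs from their stand, squeeze them shut on the pin, lift it out and stand it upright on the floor of the blue tote, never touching the pin with the robot's own fingers. Then put the tongs back upright in their stand, swing the tote's yellow bail all the way over onto the tote's top, and leave the loose piston and brass gear on the bench undisturbed.

Things in the scene. Friction and masses are not known exactly. Their poses are not given: they have to be found in the camera images.
- tongs_grip (a point): Sprung tongs, 174 mm tall, upright in the stand, 0.14 kg: two steel legs, orange grip plates outside near the top, a bow over them. Point midway between the plates, 140 mm above the leg ends; z up the legs, y from leg to leg. Plates 20 mm wide (x), 34 mm tall (centred here), 56 mm over their outsides when open. The bow rises 34 mm above this point, 40 mm wide (y).
- tongs_tips (a point): Middle between the legs' lower ends, 140 mm below tongs_grip, same axes. Each leg is 14 mm wide (x), 5 mm thick; the gap between them is 36 mm open, 22 mm shut; 46 mm over the outside when open. The black lowest 30 mm are the gripping tips.
- tongs_left (a joint): How far the +y leg is squeezed in, m: 0 open, 0.005 on the pin, 0.007 shut (plates then 42 mm over the outside). Squeeze the plates along y: the legs slide in, staying parallel. Each spring pushes out with 8 N open, 11 N shut, so plates held at 52 mm carry the tongs securely with the legs still apart; to grip the pin squeeze on with 30 N or more (plates stop at 46 mm).
- tongs_right (a joint): The same for the -y leg.
- stand: Blue stand for the tongs (fixed) on a grey foot 100 x 130 mm. Origin on the table under the middle of its well; z up. The well is 22 mm (x) by 56 mm (y), its floor 8 mm and its rim 68 mm above the table; the tongs stand in it with legs apart along the stand's y, leg ends on its floor.
- engine: Cutaway engine model (fixed): cream base 140 x 150 x 20 mm, finned upright cylinder, red flywheel on its -y side (top 113 mm above the table). Origin on the table under the cylinder's axis; z up. Bore 56 mm wide (octagonal), about 100 mm outside over the fins; 23 mm wide window along its whole height on its +x side; bore floor 20 mm above the table.
- bore_mouth (a point): Middle of the cylinder's open top, 135 mm above the table, 115 mm above the bore's floor. Highest point of the engine.
- pin_mid (a point): Steel gudgeon pin with a copper band near its top, a cylinder 26 mm in diameter and 60 mm tall, mass near 0.12 kg, at the start standing upright on the bore's floor, within 5 mm of the bore's axis. This point is its centre, half-way up; z along the pin.
- tote: Blue open tote (fixed), outside 190 mm (x) by 150 mm (y) by 80 mm tall, walls 6 mm, empty. Origin on the table under its centre; z up. Its inner floor is 6 mm above the table.
- bail_hinge (a point): Middle of the bail's hinge line, which runs along the tote's y axis, 55 mm to -x of the tote's centre and 72 mm above the table. Same axes as the tote.
- bail_bar (a point): Middle of the yellow cross bar (10 mm thick, 168 mm long, along the tote's y) of the tote's bail, 85 mm from the hinge line. At first it stands up beyond the tote's -x end, leaning outwards; swung over to +x it lies on the tote's rims, at 86 mm height, 29 mm to +x of the tote's centre.
- bail (a joint): Angle of the bail in rad: 0 leaning 0.52 rad outwards (to the tote's -x) from upright, 0.52 upright, 1.925 fully over, lying on the tote's rims. It turns stiffly (about 1 N at the bar) and stays where it is left.
- piston: Bystander: aluminium piston, 50 mm across, 52 mm tall. Origin at its underside. Leave it alone.
- gear: Bystander: brass gear lying flat, 80 mm across, 30 mm tall. Origin at its underside. Leave it alone.
There are look-alikes about, which are no part of the job. There is more than one size of the engine; the one meant has the size given above. What is shaped like the stand but green is not meant.

How it is judged (in metres and radians):
On the way, in this order (a step that is already met when the one before it is completed fails the run):
1. the tongs are lifted out of their stand (z of tongs_tips in the frame of stand above 0.08 m), for 0.1 s.
2. the tongs are squeezed shut on the pin down in the cylinder (horizontal distance between pin_mid and bore_mouth below 0.02 m and z of pin_mid in the frame of engine below 0.12 m and value of joint each of tongs_left, tongs_right above 0.002 m and contact force between tongs and pin above 1 N), for 0.2 s.
3. the pin is held clear above the cylinder by the tongs (z of pin_mid in the frame of engine above 0.165 m and contact force between tongs and pin above 1 N), for 0.1 s.
4. the pin stands on the tote's floor, free of the tongs (x of pin_mid in the frame of tote between -0.085 and 0.085 m and y of pin_mid in the frame of tote between -0.065 and 0.065 m and z of pin_mid in the frame of tote between 0.03 and 0.04 m and angle between pin_mid's own z axis and vertical below 0.15 rad and contact force between tongs and pin below 0.05 N and linear speed of pin below 0.03 m/s), for 0.2 s.
5. the tongs stand in their stand again (horizontal distance between tongs_tips and stand below 0.012 m and z of tongs_tips in the frame of stand below 0.015 m and angle between tongs_grip's own z axis and vertical below 0.15 rad), for 0.2 s.
At the end, for the whole second after the job is handed in: The pin stands on the tote's floor, free and at rest, upright within 0.15 rad; the tongs are back in the stand's well, leg ends within 12 mm of its middle and 7 mm of its floor, upright within 0.15 rad, at rest; the bail is swung over the tote to at least 1.75 rad (all of step 5 and x of pin_mid in the frame of tote between -0.085 and 0.085 m and y of pin_mid in the frame of tote between -0.065 and 0.065 m and z of pin_mid in the frame of tote between 0.03 and 0.04 m and angle between pin_mid's own z axis and vertical below 0.15 rad and value of joint bail above 1.75 rad and linear speed of each of pin, tongs below 0.02 m/s and contact force between tongs and pin below 0.05 N); the robot touches nothing.
It fails at once if the robot's fingers touch the pin (contact force between the fingers and pin above 0.3 N).
It fails at once if the piston is disturbed (moved over 30 mm) (distance of piston from where it was at the start of the episode above 0.03 m).
It fails at once if the gear is disturbed (moved over 30 mm) (distance of gear from where it was at the start of the episode above 0.03 m).
It also fails if it takes over 67 s, if anything falls off the work surface, if the arm or the gripper's body presses on something with over 40 N, if the wrist force passes 120 N, or if a joint passes its speed limit or range.

### The arm

A 6-joint arm with a two-finger parallel gripper is mounted at the origin on the work surface. World frame = base frame: x ahead of the robot, y to its left, z up, the work surface at z = 0. Lengths are in m, angles in degrees, forces in N, time in s.
With the tool pointing down it reaches from about 0.15 to 0.775 m from the base axis. Payload 6.1 kg.
Tool frame: the origin (TCP) lies at the very end of the fingers, on their centre line; the grasp point (between the pads) lies hold_point_z behind it (hold_point_z is the distance from the TCP to the grasp point, in m); x points along the fingers, y is the direction in which the jaws open and shut, and the axes are right-handed (so a half turn about x gives the same grasp; the last joint's range is limited). The gripper opens to 85 mm and grips with 20 to 120 N. Pads are 22 mm wide; open, the fingers measure 114 mm over their backs; the gripper's body (76 mm by 85 mm) begins 54 mm behind the grasp point. The pads swing forward as they close: fully open they stand 13 mm farther back than shut.
Start: joints at [-65.718, 7.208, -2.269, 80.523, 0, 90], TCP at [0.216, -0.479, 0.231] pointing down, gripper open.
Joint ranges: [-155.77, 155.77], [-54.66, 111.73], [-72.52, 77.12], [-102.08, 115.82], [-83.92, 84.16], [-180, 180]. Speed limits (degrees/s): [136.94, 136.94, 172.46, 180, 180, 180].

### API

Orientations are given as [roll, pitch, yaw] about the fixed x, y, z axes, in that order (R = Rz(yaw) Ry(pitch) Rx(roll)).
In Python, from bench import movep, move_linear, move_joints, grip, hold, inverse_kinematics, get_obs, camera, Unreachable, finish_job, hold_point_z gives the robot as it stands. Calls block until the motion is done:
- movep(position, orientation): joint-space move of the TCP to a pose.
- move_linear(position, ori=None, v=0.15, threshold=None): straight line of the TCP; ori=None keeps the orientation; v is the mean speed in m/s. With threshold (N) it stops when the force on the tool has changed by that much, and returns True; else False.
- move_joints(angles): joint-space move.
- grip(opening, effort=None): opening from 0.0 (shut) to 1.0 (fully open); effort is the grip in N (None keeps the last); returns when the fingers have stopped.
- hold(seconds).
- inverse_kinematics(position, orientation): joint angles nearest the present ones, or None.
- get_obs(): the state.
- camera(name): name is "side" or "top"; returns a dict with "color" (384x512x3 uint8, red, green, blue), "z_map" (384x512 float32, m along the optical axis (not along the pixel's ray), 0 where there is no reading), "intrinsics" (3x3 intrinsics, pixels), "R" (3x3) and "t" (3): a world point X has camera coordinates R X + t. Camera axes: x right, y down, z forward; pixel columns grow to the right and rows downward; lengths in m; the calibration is good to about 2 mm. A picture is of the moment at which its call begins.
A pose or a line that the arm cannot do raises Unreachable and nothing moves.
- finish_job(): hands the job in, once; it reports no verdict.
The state is a dict: "clock": time; "joint_positions": joint angles; "joint_vel": joint speeds; "tau": joint torques, N m; "position": TCP position; "tool_rot": TCP orientation; "ft_force": force on the tool from outside, world axes, zero at the start; "wrist_torque": the same for the moment, N m; "finger_gap": opening from 0.0 (shut) to 1.0 (fully open).
Only numpy, scipy, OpenCV 4.12 (cv2) and the standard library are available. Lean on these libraries where they do the work, as an engineer would, in place of code of your own. Each camera call takes 0.05 s, during which the arm holds its last target.

## Working session

There is one attempt and no reset: what is moved stays moved. The work goes in short steps, each a Python script; the robot and the scene stay as the last script left them, time stands still between calls to the robot, and variables do not carry over. Pictures are saved under pics/ and viewed, and the job is handed in when it is done.

```bash
ls; mkdir -p pics; python3 - <<'E'
from bench import *
import cv2,numpy as np
for n in("side","top"):
    c=camera(n); cv2.imwrite(f"pics/{n}0.png",cv2.resize(c["color"][:,:,::-1],(800,600),interpolation=cv2.INTER_CUBIC))
    np.savez(f"{n}0.npz",**c)
    print(n,c["intrinsics"].round(1).tolist(),c["R"].round(3).tolist(),c["t"].round(3).tolist(),(-c["R"].T@c["t"]).round(3), (c["z_map"]>0).mean())
print(hold_point_z,get_obs())
E
```

```text
pics
side [[415.8, 0.0, 257.3], [0.0, 415.8, 190.8], [0.0, 0.0, 1.0]] [[-0.815, -0.579, 0.009], [-0.445, 0.616, -0.65], [0.371, -0.534, -0.76]] [0.354, 0.278, 1.029] [0.031 0.583 0.959] 0.996063232421875
top [[413.1, 0.0, 256.4], [0.0, 413.1, 188.1], [0.0, 0.0, 1.0]] [[-0.001, -1.0, 0.018], [-0.992, -0.001, -0.127], [0.127, -0.018, -0.992]] [-0.012, 0.461, 1.295] [0.293 0.011 1.344] 0.9961802164713541
0.0187 {'clock': 0.1, 'joint_positions': array([-6.57189972e+01,  7.23989830e+00, -2.32141295e+00,  8.05250238e+01,
       -9.01021533e-04,  9.00003779e+01]), 'joint_vel': array([-0.07322033, -0.05562744,  0.18907666,  0.01309978, -0.05399668,
       -0.08872372]), 'tau': array([-1.02846068e-04, -4.36903059e+01,  3.53606236e+01,  1.36277225e-02,
       -5.10036523e-05,  2.12485014e-05]), 'position': array([ 0.21572528, -0.47821253,  0.23058092]), 'tool_rot': array([-89.40168627,  89.91366026, 114.87893938]), 'ft_force': array([ 0.7587355 ,  0.16175785, -0.30906913]), 'wrist_torque': array([ 0.01564324, -0.01394809, -0.03813202]), 'finger_gap': 0.9999252245836273}
```

View pics/side0.png

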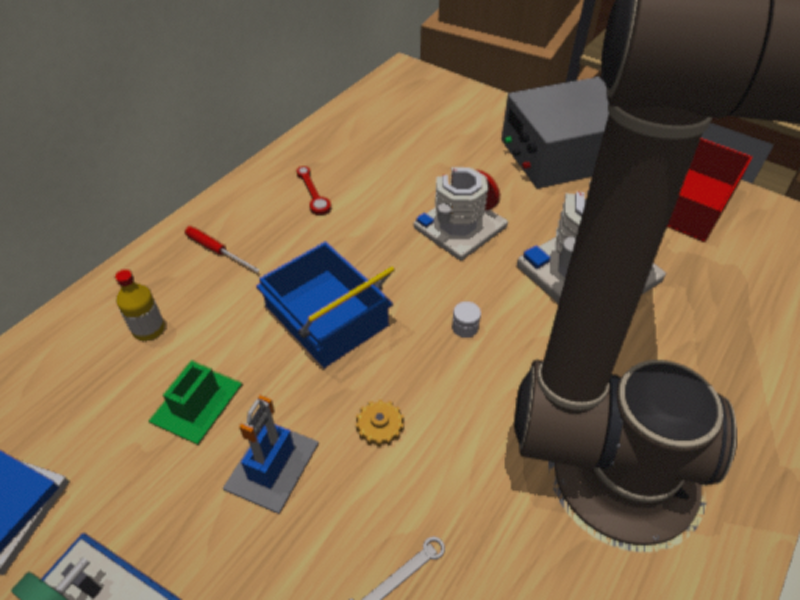

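View pics/top0.png

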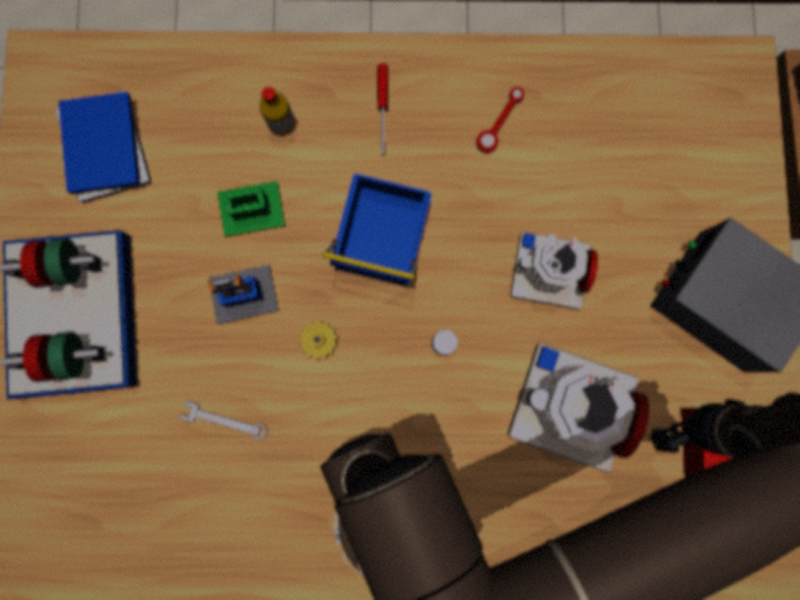

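Candidates (800x600 top picture):
- **Engines:** the small one is at (552,268) and the large one at (580,405). Its base is about 70 px, or 145 mm, so the small one fits 140x150. The large one is about 230 mm.
- **Stands:** blue with tongs at (237,290), green at (250,205). I take the blue one.
- **Totes and other blue things:** the blue tote is at (380,230). The red box at (715,455) and the blue book at (100,140) are not wanted.

Next I'll make close crops and measure.

```bash
cat > h.py <<'E'
import numpy as np,cv2
def cloud(c):
    K=c["intrinsics"];z=c["z_map"].astype(float)
    v,u=np.mgrid[0:z.shape[0],0:z.shape[1]]
    P=np.stack([(u-K[0,2])/K[0,0]*z,(v-K[1,2])/K[1,1]*z,z],-1)
    W=(P-c["t"])@c["R"]; W[z==0]=np.nan
    return W
def onplane(c,uv,h):
    uv=np.atleast_2d(uv);K=c["intrinsics"]
    d=np.c_[(uv[:,0]-K[0,2])/K[0,0],(uv[:,1]-K[1,2])/K[1,1],np.ones(len(uv))]@c["R"]
    o=-c["R"].T@c["t"]
    return o+d*((h-o[2])/d[:,2])[:,None]
def proj(c,X):
    p=np.atleast_2d(X)@c["R"].T+c["t"]; p=p@c["intrinsics"].T
    return p[:,:2]/p[:,2:]
E
python3 - <<'E'
import numpy as np,cv2
from h import *
t=dict(np.load("top0.npz"));s=dict(np.load("side0.npz"))
def crop(c,x0,y0,x1,y1,n,k): cv2.imwrite(n,cv2.resize(c["color"][y0:y1,x0:x1,::-1],None,fx=k,fy=k,interpolation=cv2.INTER_CUBIC))
a=cv2.resize(t["color"][145:205,320:390,::-1],(400,300),interpolation=2)
b=cv2.resize(t["color"][160:215,125:190,::-1],(400,300),interpolation=2)
d=cv2.resize(s["color"][95:170,255:335,::-1],(400,300),interpolation=2)
e=cv2.resize(s["color"][245:330,140:210,::-1],(400,300),interpolation=2)
cv2.imwrite("pics/crop0.png",np.vstack([np.hstack([a,b]),np.hstack([d,e])]))
for n,c in(("top",t),("side",s)):
    W=cloud(c); 
    # table check
    hsv=cv2.cvtColor(c["color"],cv2.COLOR_RGB2HSV)
    print(n,"table z",np.nanmedian(W[...,2][150:300,100:400]))
    def rep(name,m):
        P=W[m]; P=P[~np.isnan(P[:,0])]; print(name,m.sum(),P.min(0).round(3),P.max(0).round(3),np.median(P,0).round(3))
        return P
    z=W[...,2];x=W[...,0];y=W[...,1]
    blue=(hsv[...,0]>100)&(hsv[...,0]<130)&(hsv[...,1]>150)
    rep("tote",blue&(x>.2)&(x<.6)&(abs(y)<.16)&(z>.07)&(z<.09))
    yel=(hsv[...,0]>20)&(hsv[...,0]<32)&(hsv[...,1]>170)
    rep("bail",yel&(x>.3)&(x<.6)&(abs(y)<.2)&(z>.1))
    rep("gear",(hsv[...,1]>150)&(x>.1)&(x<.4)&(abs(y-.17)<.08)&(z>.015)&(z<.05))
    rep("engine top",(z>.125)&(z<.145)&(x>.25)&(x<.55)&(y<-.25)&(y>-.5))
    rep("piston",(z>.045)&(z<.06)&(x>.15)&(x<.4)&(y<-.03)&(y>-.2))
    rep("stand rim",blue&(z>.055)&(z<.075)&(x>.2)&(x<.45)&(y<.5)&(y>.25))
    rep("orange",(hsv[...,0]>5)&(hsv[...,0]<20)&(hsv[...,1]>190)&(z>.12)&(x>.2)&(x<.45)&(y<.5)&(y>.2))
    rep("bow",(z>.165)&(x>.2)&(x<.45)&(y<.5)&(y>.2))
E
```

```text
top table z 0.0011401958739808338
tote 201 [ 0.481 -0.048  0.07 ] [0.6   0.123 0.087] [0.531 0.033 0.079]
bail 112 [ 0.475 -0.032  0.148] [0.522 0.135 0.159] [0.502 0.063 0.153]
gear 340 [0.331 0.12  0.015] [0.398 0.197 0.037] [0.366 0.158 0.019]
engine top 595 [ 0.252 -0.471  0.125] [ 0.55  -0.251  0.145] [ 0.495 -0.319  0.132]
piston 182 [ 0.339 -0.123  0.045] [ 0.384 -0.076  0.056] [ 0.361 -0.101  0.049]
stand rim 63 [0.438 0.283 0.055] [0.45  0.349 0.073] [0.444 0.325 0.067]Traceback (most recent call last):
  File "<stdin>", line 27, in <module>
  File "<stdin>", line 16, in rep
    return umr_minimum(a, axis, None, out, keepdims, initial, where)
ValueError: zero-size array to reduction operation minimum which has no identity
```

View pics/crop0.png

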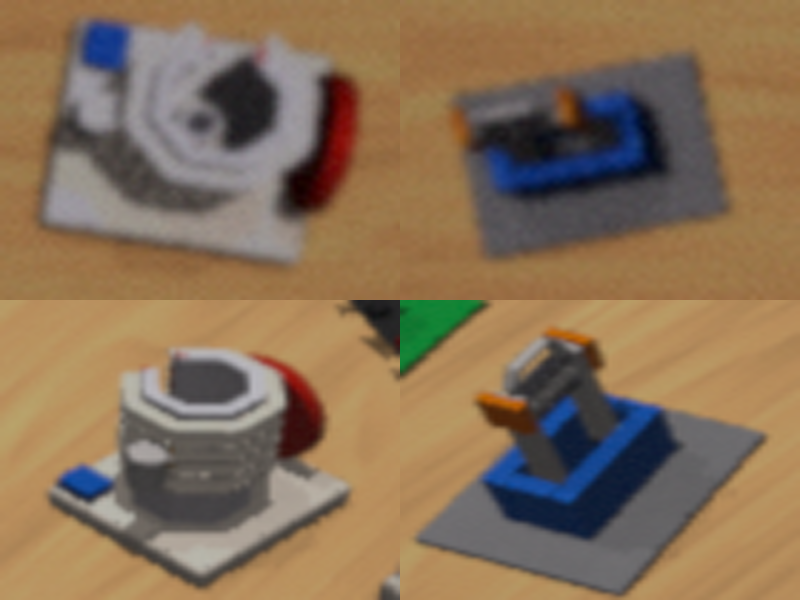

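The crops show the small engine with its window facing up-image (+x) and the red flywheel at right (-y). The blue stand holds the tongs, with the orange plates apart along about world y. Now I'll measure more precisely.

```bash
python3 - <<'E'
import numpy as np,cv2
from h import *
t=dict(np.load("top0.npz"));s=dict(np.load("side0.npz"))
def rect(P):
    (c,wh,a)=cv2.minAreaRect((P[:,:2]*1000).astype(np.float32)); print("    rect c",np.round(c,1),"wh",np.round(wh,1),"a",round(a,1))
for n,c in(("top",t),("side",s)):
    W=cloud(c);hsv=cv2.cvtColor(c["color"],cv2.COLOR_RGB2HSV);H,S,V=[hsv[...,i] for i in range(3)]
    x,y,z=np.moveaxis(W,-1,0)
    def rep(name,m):
        m=cv2.morphologyEx(m.astype(np.uint8),cv2.MORPH_OPEN,np.ones((1,1)))
        k,l,st,_=cv2.connectedComponentsWithStats(m)
        if k<2: print(n,name,"none");return None
        P=W[l>0]; print(n,name,len(P),P.min(0).round(3),P.max(0).round(3),np.median(P,0).round(3)); rect(P); return P
    blue=(H>100)&(H<130)&(S>120)
    box=lambda x0,x1,y0,y1:(x>x0)&(x<x1)&(y>y0)&(y<y1)
    rep("toterim",blue&box(.4,.75,-.1,.2)&(z>.072)&(z<.09))
    rep("totefloor",blue&box(.4,.75,-.1,.2)&(z>.0)&(z<.014))
    rep("bail",(H>20)&(H<32)&(S>170)&box(.4,.7,-.15,.2)&(z>.1))
    rep("foot",(S<70)&box(.3,.6,.2,.5)&(z>-.01)&(z<.02))
    rep("standrim",blue&box(.3,.6,.2,.5)&(z>.058)&(z<.078))
    rep("orange",(H>5)&(H<20)&(S>170)&box(.3,.6,.2,.5)&(z>.1))
    rep("bow",box(.3,.6,.2,.5)&(z>.163))
    rep("tongs hi",box(.3,.6,.2,.5)&(z>.1))
    P=rep("engtop",box(.42,.62,-.42,-.22)&(z>.125)&(z<.145)&(S<80))
    rep("engbase",(S<80)&box(.35,.65,-.5,-.2)&(z>.012)&(z<.028)); 
    rep("flywheel",((H<8)|(H>172))&(S>150)&box(.35,.65,-.5,-.2)&(z>.03))
    rep("bore inside",box(.46,.56,-.37,-.28)&(z>.06)&(z<.1))
    rep("above",box(.3,.75,-.5,.5)&(z>.19))
E
```

```text
top toterim 401 [ 0.481 -0.064  0.072] [0.698 0.123 0.087] [0.594 0.033 0.079]
    rect c [589.   29.1] wh [156.9 189.7] a 75.2
top totefloor 1828 [ 0.517 -0.058  0.   ] [0.694 0.11  0.014] [0.605 0.025 0.006]
    rect c [604.6  26.3] wh [137.3 152.3] a 76.0
top bail 112 [ 0.475 -0.032  0.148] [0.522 0.135 0.159] [0.502 0.063 0.153]
    rect c [499.8  51.5] wh [171.5   8. ] a 75.8
top foot 689 [ 0.405  0.245 -0.001] [0.525 0.382 0.018] [0.448 0.3   0.008]
    rect c [464.8 316. ] wh [ 99.4 128.6] a 12.9
top standrim 160 [0.438 0.275 0.058] [0.491 0.353 0.077] [0.453 0.3   0.067]
    rect c [463.4 315.6] wh [42.6 76.2] a 12.1
top orange 23 [0.452 0.287 0.151] [0.476 0.345 0.169] [0.464 0.293 0.164]
    rect c [464.2 316.4] wh [15.9 56.8] a 10.1
top bow 58 [0.45  0.287 0.163] [0.479 0.344 0.185] [0.464 0.314 0.17 ]
    rect c [463.9 315.7] wh [18.2 55.6] a 13.3
top tongs hi 155 [0.449 0.286 0.1  ] [0.479 0.345 0.185] [0.462 0.315 0.159]
    rect c [463.1 315.8] wh [20.  56.9] a 13.0
top engtop 546 [ 0.464 -0.367  0.125] [ 0.565 -0.264  0.142] [ 0.507 -0.309  0.131]
    rect c [ 514.6 -
[... 1320 characters left out ...]
55.7] a 13.2
side tongs hi 412 [0.447 0.287 0.101] [0.479 0.345 0.186] [0.461 0.317 0.154]
    rect c [463.4 315.5] wh [20.7 57.1] a 12.8
side engtop 414 [ 0.463 -0.368  0.125] [ 0.566 -0.263  0.141] [ 0.507 -0.303  0.131]
    rect c [ 514.8 -315.3] wh [ 99.8 100.1] a 36.3
side engbase 742 [ 0.351 -0.391  0.012] [ 0.592 -0.239  0.028] [ 0.477 -0.288  0.021]
    rect c [ 485.9 -308.9] wh [229.1 145.3] a 25.4
side flywheel 118 [ 0.461 -0.388  0.036] [ 0.509 -0.369  0.116] [ 0.476 -0.376  0.084]
    rect c [ 483.4 -381.7] wh [14.9 49.7] a 74.1
side bore inside 181 [ 0.461 -0.369  0.061] [ 0.557 -0.28   0.1  ] [ 0.478 -0.3    0.085]
    rect c [ 505.9 -321.5] wh [97.7 86.4] a 5.2
side above none
```

```bash
python3 - <<'E'
import numpy as np,cv2
from h import *
from bench import inverse_kinematics
t=dict(np.load("top0.npz"));s=dict(np.load("side0.npz"))
W=cloud(t);Ws=cloud(s)
a=cv2.resize(t["color"][145:205,325:385,::-1],(600,600),interpolation=2)
cv2.imwrite("pics/bore.png",a)
u0,v0=proj(t,[.515,-.316,.135])[0];print("proj axis",u0,v0, "pin top centre exp",proj(t,[.515,-.316,.08])[0])
print((W[158:190,340:372:1,2]*1000).round(0).astype(int)[::2,::2])
for p,y in(([.463,.316,.129],12.8),([.515,-.316,.151],-10),([.61,.03,.14],-14)):
  for f in(0,180,-180):
    q=inverse_kinematics(np.array(p),np.array([0,90,y+f])); print(p,y+f,None if q is None else np.round(q,1))
E
```

```text
proj axis 358.8302961124409 165.88344844414266 pin top centre exp [354.17614806 169.07253482]
[[                  32                  114                  133
                   124                  134                  134
                   135                   98                   20
                    20                   85                  117
                   128                  132                  135
                   131]
 [                  83                  116                  126
                   127                  136                  132
                    22                   23                   25
                    49                   86                  103
                   119                  138                  135
                   135]
 [                  93                  126                  130
                   128                  131                  135
                    17                   18                   49
                    61                   79                   93
                   108                  124     
[... 4528 characters left out ...]
  24                   23
                    24]]
[0.463, 0.316, 0.129] 12.8 [34.3 12.1 -9.3 68.6  0.  21.5]
[0.463, 0.316, 0.129] 192.8 [  34.3   12.1   -9.3   68.6    0.  -158.5]
[0.463, 0.316, 0.129] -167.2 [  34.3   12.1   -9.3   68.6    0.  -158.5]
[0.515, -0.316, 0.151] -10 [-31.5  16.4  -1.   72.6   0.  -21.5]
[0.515, -0.316, 0.151] 170 [-31.5  16.4  -1.   72.6   0.  158.5]
[0.515, -0.316, 0.151] -190 [-31.5  16.4  -1.   72.6   0.  158.5]
[0.61, 0.03, 0.14] -14 [ 2.8 17.2 -1.2 71.5  0.  16.8]
[0.61, 0.03, 0.14] 166 [   2.8   17.2   -1.2   71.5    0.  -163.2]
[0.61, 0.03, 0.14] -194 [   2.8   17.2   -1.2   71.5    0.  -163.2]<stdin>:9: RuntimeWarning: invalid value encountered in cast
```

View pics/bore.png

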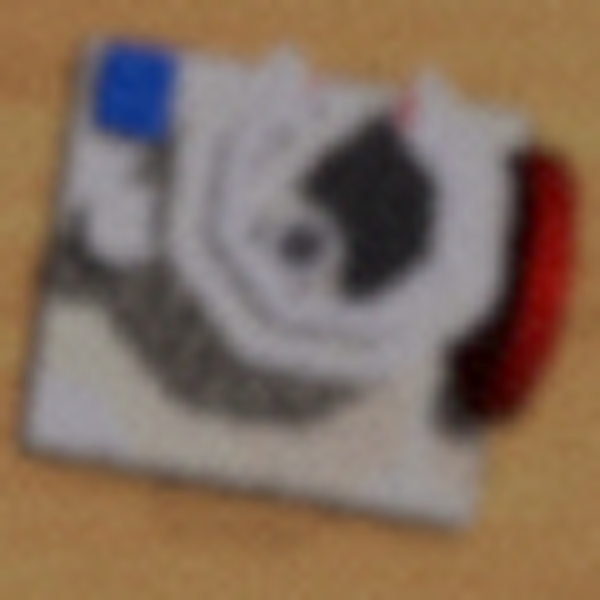

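The pin's dark recess, at top pixel (354.4,168.9), agrees with the pin standing on the bore axis at about (0.515,-0.316). Both views put the tongs and stand at (0.463,0.316), yaw 12.8°. Moving to the tongs.

```bash
python3 - <<'E'
from bench import *
import numpy as np,cv2
from h import *
O=[0,90,12.8]
try:
    q=inverse_kinematics([.463,.316,.26],O)
    j=get_obs()["joint_positions"].copy()
    movep([.463,.316,.26],O)
    print(get_obs()["clock"])
    print(move_linear([.463,.316,.128],v=.1,threshold=15))
    o=get_obs();print(o["clock"],o["position"],o["ft_force"])
    for n in("side","top"):
        c=camera(n)
        u,v=proj(c,[.463,.316,.12])[0].astype(int); u=np.clip(u,50,460);v=np.clip(v,40,340)
        cv2.imwrite(f"pics/{n}1.png",cv2.resize(c["color"][v-40:v+40,u-50:u+50,::-1],(600,480),interpolation=2))
except Unreachable as e: print(e)
E
```

```text
3.025
False
4.4917 [0.46339155 0.3162603  0.12870636] [-0.02109911  0.60024518  0.80738663]
```

View pics/side1.png

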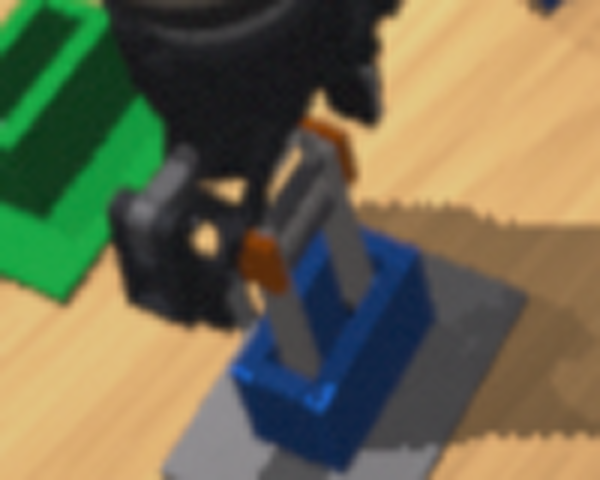

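View pics/top1.png

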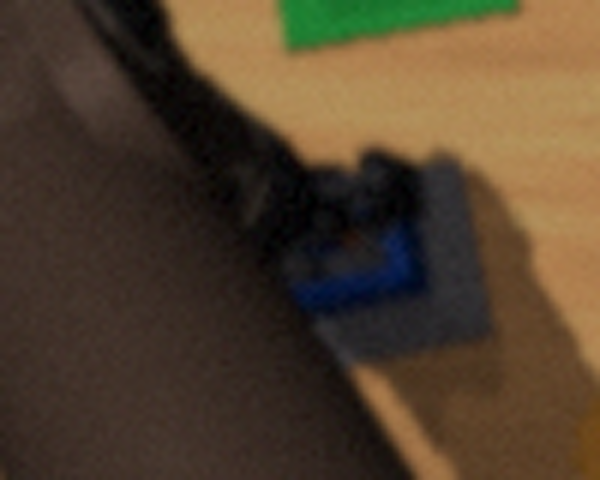

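Seen from above, the finger looks offset in x from the plate, so I'll check with depth before closing.

```bash
python3 - <<'E'
from bench import *
import numpy as np,cv2
from h import *
o=get_obs();print(o["position"],o["tool_rot"],o["joint_positions"])
for n in("side","top"):
    c=camera(n);W=cloud(c);hsv=cv2.cvtColor(c["color"],cv2.COLOR_RGB2HSV)
    x,y,z=np.moveaxis(W,-1,0)
    b=(abs(x-.463)<.08)&(abs(y-.316)<.09)
    d=np.array([-.2215,.975]);e=np.array([.975,.2215])
    p=np.stack([x-.463,y-.316],-1);yy=p@d;xx=p@e
    dark=(hsv[...,2]<75)
    for lo,hi in((.1,.13),(.13,.15),(.15,.17),(.17,.2)):
      for sg in(-1,1):
        m=b&(z>lo)&(z<hi)&(yy*sg>.035)
        if m.sum(): print(n,lo,sg,m.sum(),"xx",xx[m].min().round(3),xx[m].max().round(3),"yy",yy[m].min().round(3),yy[m].max().round(3),"z",z[m].min().round(3))
    m=(hsv[...,0]>5)&(hsv[...,0]<20)&(hsv[...,1]>170)&b&(z>.13)
    if m.sum(): print(n,"orange",m.sum(),xx[m].min(),xx[m].max(),yy[m].min(),yy[m].max(),z[m].max())
E
```

```text
[0.46334253 0.31624432 0.12868703] [22.09928827 89.9292378  34.90004061] [ 3.43142563e+01  1.20796662e+01 -9.35290656e+00  6.84966687e+01
  7.23450321e-04  2.15135044e+01]
side 0.13 -1 13 xx -0.01 0.01 yy -0.047 -0.043 z 0.142
side 0.13 1 6 xx -0.011 -0.004 yy 0.045 0.053 z 0.143
side 0.15 -1 43 xx -0.011 0.011 yy -0.056 -0.042 z 0.151
side 0.15 1 38 xx -0.011 0.001 yy 0.042 0.056 z 0.151
side 0.17 -1 75 xx -0.013 0.007 yy -0.074 -0.041 z 0.17
side 0.17 1 102 xx -0.014 0.012 yy 0.038 0.074 z 0.171
side orange 70 -0.01187061335812462 0.0074020081818716495 -0.026846807681542302 0.040219757714116434 0.19217378897360707
top 0.13 -1 1 xx -0.01 -0.01 yy -0.047 -0.047 z 0.146
top 0.15 -1 5 xx -0.011 -0.006 yy -0.055 -0.044 z 0.15
top 0.17 -1 32 xx -0.014 0.012 yy -0.073 -0.041 z 0.17
top orange 15 -0.060978170210076274 0.006959418179520314 -0.0741487693877979 -0.03657500652911977 0.5982916692685856
```

Depth shows the fingers centred, at x ±11 mm and y ±43 mm, with tips at z 0.142 when open. Gripping to 52 mm and lifting.

```bash
python3 - <<'E'
from bench import *
import numpy as np,cv2
from h import *
grip(.61,40); o=get_obs();print(o["finger_gap"],o["clock"],o["ft_force"])
move_linear([.463,.316,.26],v=.12)
o=get_obs();print(o["finger_gap"],o["clock"],o["position"],o["ft_force"])
c=camera("side");W=cloud(c);hsv=cv2.cvtColor(c["color"],cv2.COLOR_RGB2HSV)
u,v=proj(c,[.463,.316,.2])[0].astype(int)
cv2.imwrite("pics/side2.png",cv2.resize(c["color"][v-60:v+60,u-60:u+60,::-1],(600,600),interpolation=2))
x,y,z=np.moveaxis(W,-1,0)
p=np.stack([x-.463,y-.316],-1);yy=p@[-.2215,.975];xx=p@[.975,.2215]
m=(abs(xx)<.03)&(abs(yy)<.05)&(z>.09)
m2=m&(z<.26)
print("tongs lower",xx[m2].min(),xx[m2].max(),yy[m2].min(),yy[m2].max(),np.percentile(z[m2],[0,2]))
o_=(hsv[...,0]>5)&(hsv[...,0]<20)&(hsv[...,1]>170)&m
print("orange",z[o_].min(),z[o_].max(),yy[o_].min(),yy[o_].max())
E
```

```text
0.6106022158634152 5.125 [-0.73744144  0.25783367  5.07721503]
0.6096402102815089 6.375 [0.46273173 0.31583763 0.25908855] [ 0.52302641  0.06402614 -1.32226613]
tongs lower -0.008246585631970872 0.008557865534164202 -0.022531718543599404 0.021999751995815484 [0.13798877 0.14194087]
orange 0.26531225312426754 0.297772724228907 -0.027319722125935357 0.02330339538322804
```

View pics/side2.png

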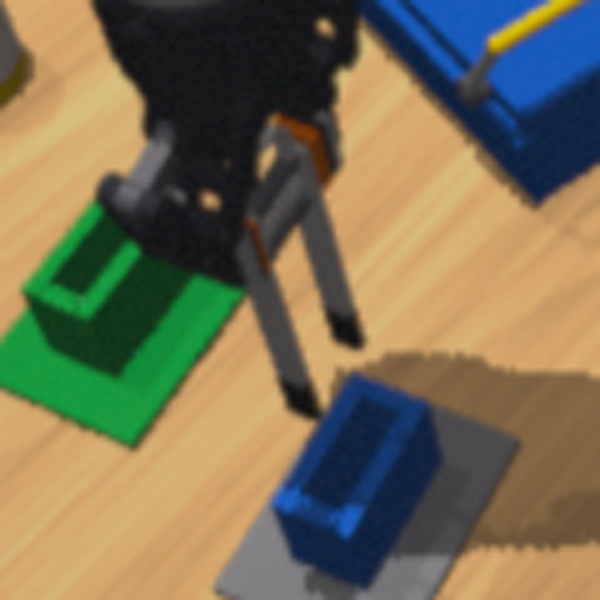

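The side view shows the tongs hanging straight, tips at about z 0.138, clear of the stand. Moving above the engine at a height that clears the bail.

```bash
python3 - <<'E'
from bench import *
import numpy as np,cv2
from h import *
move_linear([.463,.316,.33],v=.2)
movep([.515,-.316,.33],[0,90,-10])
move_linear([.515,-.316,.275],v=.15)
o=get_obs();print(o["finger_gap"],o["clock"],o["position"],o["ft_force"])
a=np.radians(-10);ey=np.array([-np.sin(a),np.cos(a)]);ex=np.array([np.cos(a),np.sin(a)])
im=[]
for n in("side","top"):
    c=camera(n);W=cloud(c);x,y,z=np.moveaxis(W,-1,0)
    u,v=proj(c,[.515,-.316,.17])[0].astype(int)
    im.append(cv2.resize(c["color"][max(v-50,0):v+50,u-50:u+50,::-1],(400,400),interpolation=2))
    p=np.stack([x-.515,y+.316],-1);yy=p@ey;xx=p@ex
    for lo,hi in((.15,.19),(.19,.25)):
        m=(abs(xx)<.03)&(abs(yy)<.04)&(z>lo)&(z<hi)
        if m.sum():print(n,"legs",m.sum(),xx[m].min(),xx[m].max(),yy[m].min(),yy[m].max(),z[m].min())
    m=(abs(xx)<.06)&(abs(yy)<.06)&(z>.131)&(z<.14)
    if m.sum():
        print(n,"rim",m.sum(),xx[m].min(),xx[m].max(),yy[m].min(),yy[m].max())
cv2.imwrite("pics/pre.png",np.hstack(im))
E
```

```text
0.6099332748495235 9.7083 [ 0.5151268  -0.31545704  0.27550356] [-0.15203803 -1.38032064 -2.35687915]
side legs 92 -0.007551190256337566 0.010453671606219272 -0.022508898791781508 0.025278443747103974 0.15587702276325777
side legs 161 -0.0075756525700542456 0.010530188706590152 -0.02193700286582954 0.024878848400018857 0.1907588670802479
side rim 187 -0.047480862876514755 0.045161750858734855 -0.046789463882726645 0.043412796569593
top legs 38 -0.007244250792156135 0.008306029030209647 -0.020756407907836737 0.02367118819626656 0.15367869154010963
top legs 64 -0.006573687894655265 0.0075092376365602275 -0.02117384533402166 0.02280789975951813 0.19099682505700996
top rim 221 -0.04984498047617955 0.0373631860980113 -0.046202444323983356 0.04536391051867163
```

View pics/pre.png

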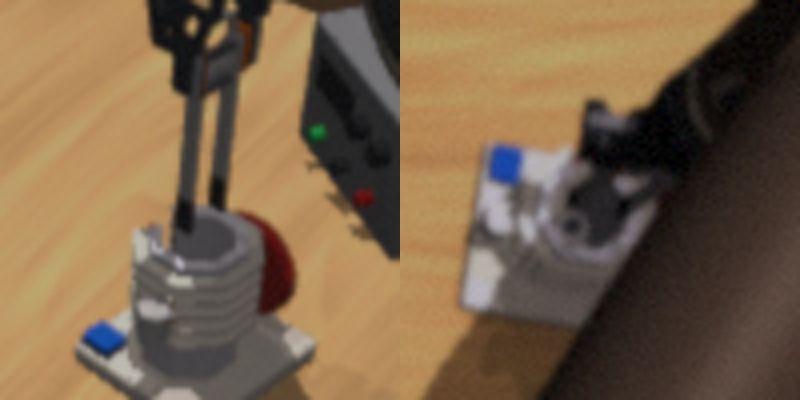

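Depth puts the legs about +1 mm in x and +1.5 mm in y of the bore and pin in the engine frame. I'll correct by (-1,-1.8) mm and descend with a force guard.

```bash
python3 - <<'E'
from bench import *
import numpy as np
p=[.5138,-.3176]
move_linear([*p,.26],v=.1)
hit=move_linear([*p,.150],v=.09,threshold=6)
o=get_obs();print(hit,o["finger_gap"],o["clock"],o["position"],o["ft_force"])
if not hit:
    grip(0.0,60)
    o=get_obs();print(o["finger_gap"],o["finger_gap"]*85,o["clock"],o["position"],o["ft_force"],o["wrist_torque"])
    hold(.3)
    print(get_obs()["ft_force"],get_obs()["finger_gap"])
E
```

```text
False 0.6080511589153211 11.4833 [ 0.51414112 -0.31779646  0.1507404 ] [-0.87679808 -0.04358063 -0.77174727]
0.5025478753900608 42.71656940815517 11.7167 [ 0.51439944 -0.31790432  0.15115154] [0.50457316 0.11106327 4.19288092] [-0.00378974 -0.06245565 -0.0081294 ]
[ 0.80594784 -0.1697576   5.80440573] 0.5024196121897523
```

The reading of 42.7 mm is nearer fully shut (42) than on the pin (46), so I'll measure the legs before lifting.

```bash
python3 - <<'E'
from bench import *
import numpy as np,cv2
from h import *
a=np.radians(-10);ey=np.array([-np.sin(a),np.cos(a)]);ex=np.array([np.cos(a),np.sin(a)])
im=[]
for n in("side","top"):
    c=camera(n);W=cloud(c);x,y,z=np.moveaxis(W,-1,0)
    u,v=proj(c,[.515,-.316,.12])[0].astype(int)
    im.append(cv2.resize(c["color"][v-40:v+40,u-40:u+40,::-1],(400,400),interpolation=2))
    p=np.stack([x-.514,y+.3176],-1);yy=p@ey;xx=p@ex
    for lo,hi in((.14,.155),(.155,.19)):
        m=(abs(xx)<.03)&(abs(yy)<.026)&(z>lo)&(z<hi)
        if m.sum():print(n,lo,m.sum(),xx[m].min().round(4),xx[m].max().round(4),yy[m].min().round(4),yy[m].max().round(4))
cv2.imwrite("pics/sq.png",np.hstack(im))
E
```

```text
side 0.14 30 -0.006 0.0063 -0.0233 0.0177
side 0.155 112 -0.0128 0.0095 -0.0258 0.0259
top 0.14 13 -0.0064 -0.0005 -0.0133 0.0166
top 0.155 11 -0.0109 -0.002 -0.0164 0.0246
```

View pics/sq.png

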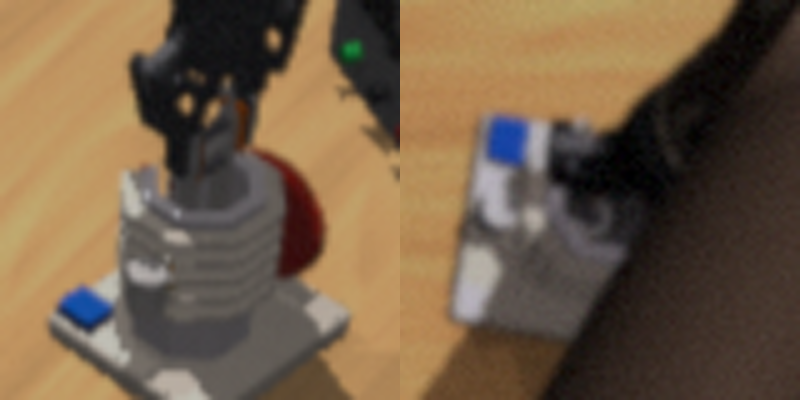

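The legs measure about 36 mm outside, which fits gripping the pin, with the gap reading about 3 mm low. Lifting to see.

```bash
python3 - <<'E'
from bench import *
import numpy as np,cv2
from h import *
move_linear([.5138,-.3176,.20],v=.06); print(get_obs()["ft_force"],get_obs()["finger_gap"])
move_linear([.5138,-.3176,.325],v=.1)
o=get_obs();print(o["finger_gap"],o["clock"],o["position"],o["ft_force"])
im=[]
for n in("side","top"):
    c=camera(n);W=cloud(c)
    u,v=proj(c,[.515,-.316,.19])[0].astype(int)
    im.append(cv2.resize(c["color"][max(v-50,0):v+50,u-50:u+50,::-1],(400,400),interpolation=2))
    np.savez(f"{n}_l.npz",**c)
cv2.imwrite("pics/lift.png",np.hstack(im))
E
```

```text
[ 0.10989933 -0.34420387 -3.07474273] 0.5011134514990345
0.5015655378970759 14.5 [ 0.51364328 -0.31751542  0.32433521] [-0.39665591 -0.18535975 -2.90954295]
```

View pics/lift.png

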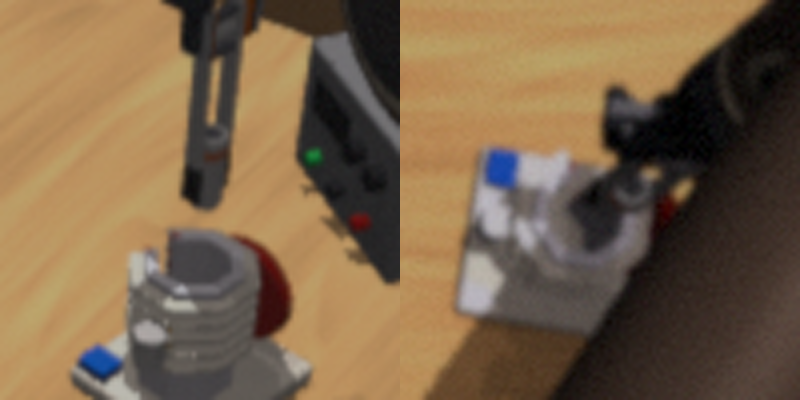

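The pin is held upright between the tips at side crop (210,160), clear of the cylinder. Carrying it to the tote.

```bash
python3 - <<'E'
from bench import *
import numpy as np,cv2
from h import *
p=[.609,.027]
movep([*p,.325],[0,90,-14.2])
print(get_obs()["clock"])
print(move_linear([*p,.155],v=.12,threshold=8))
o=get_obs();print(o["position"],o["ft_force"])
hit=move_linear([*p,.132],v=.02,threshold=3)
o=get_obs();print(hit,o["finger_gap"],o["clock"],o["position"],o["ft_force"])
c=camera("side")
u,v=proj(c,[*p,.06])[0].astype(int)
cv2.imwrite("pics/place.png",cv2.resize(c["color"][max(v-60,0):v+60,u-60:u+60,::-1],(600,600),interpolation=2))
E
```

```text
15.9417
False
[0.60947297 0.0269944  0.15586644] [ 0.89277322  0.32788324 -2.82500694]
True 0.49944064318956594 18.35 [0.60884141 0.02701536 0.13713871] [-0.66862175  0.52497362  3.80554317]
```

View pics/place.png

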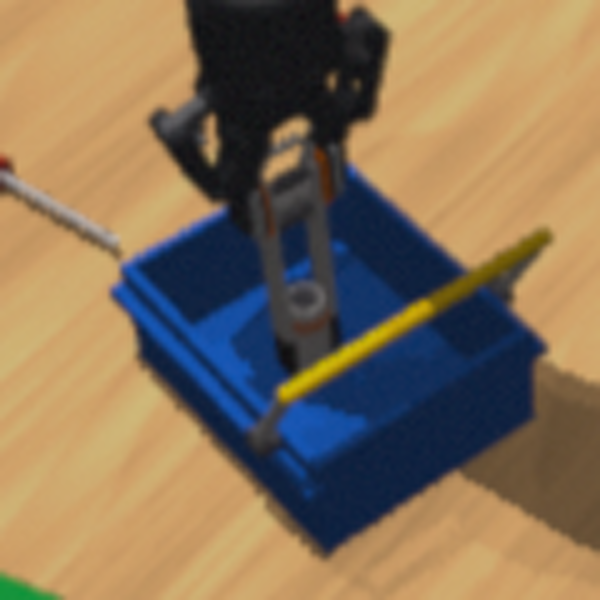

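Contact came at TCP z 0.1371 (0.137 expected) with the pin upright on the tote floor. Releasing and rising.

```bash
python3 - <<'E'
from bench import *
import numpy as np,cv2
from h import *
p=[.609,.027]
grip(.60,40); hold(.25)
o=get_obs();print(o["finger_gap"],o["clock"],o["position"],o["ft_force"])
move_linear([*p,.22],v=.06)
o=get_obs();print(o["finger_gap"],o["clock"],o["position"],o["ft_force"])
move_linear([*p,.32],v=.2)
c=camera("side");W=cloud(c)
u,v=proj(c,[*p,.06])[0].astype(int)
cv2.imwrite("pics/placed.png",cv2.resize(c["color"][max(v-60,0):v+60,u-60:u+60,::-1],(600,600),interpolation=2))
x,y,z=np.moveaxis(W,-1,0)
m=(abs(x-p[0])<.04)&(abs(y-p[1])<.04)&(z>.02)&(z<.1)
print(m.sum(),W[m].min(0),W[m].max(0))
m&=z>.06; print(np.median(W[m],0),W[m].min(0),W[m].max(0))
E
```

```text
0.6021954925948705 18.9 [0.60795906 0.02695234 0.13548227] [ 0.56750683  0.65997147 -1.25572803]
0.6041125138244358 20.45 [0.60881649 0.02699185 0.21951991] [-0.65521259 -0.34837916 -1.28989435]
136 [0.59352777 0.01381305 0.02102188] [0.61841447 0.04092112 0.07056703]
[0.60658811 0.02931    0.06725048] [0.59352777 0.01381305 0.06000364] [0.61841447 0.03967339 0.07056703]
```

View pics/placed.png

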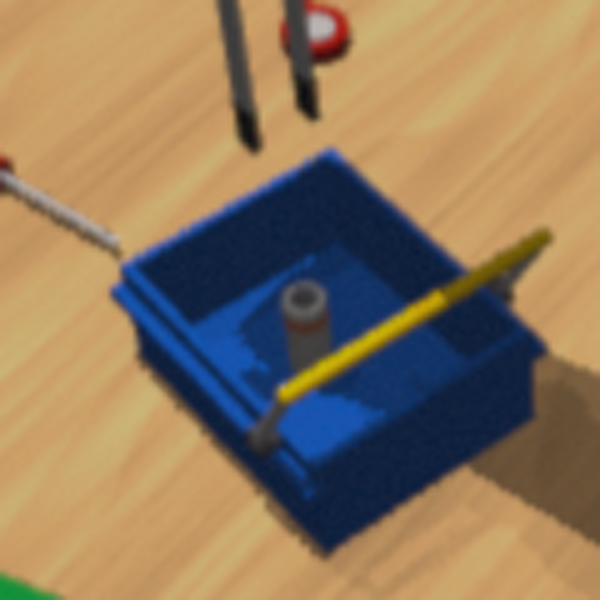

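The pin stands free on the tote floor, top at z 0.067, at side crop (303,320). Back to the stand, measuring the tips above the well before inserting.

```bash
python3 - <<'E'
from bench import *
import numpy as np,cv2
from h import *
movep([.463,.316,.32],[0,90,12.8])
move_linear([.463,.316,.225],v=.15)
o=get_obs();print(o["clock"],o["position"],o["finger_gap"])
im=[]
for n in("side","top"):
    c=camera(n);W=cloud(c);hsv=cv2.cvtColor(c["color"],cv2.COLOR_RGB2HSV);x,y,z=np.moveaxis(W,-1,0)
    p=np.stack([x-.463,y-.316],-1);yy=p@[-.2215,.975];xx=p@[.975,.2215]
    for lo,hi in((.085,.13),(.13,.2)):
        m=(abs(xx)<.03)&(abs(yy)<.04)&(z>lo)&(z<hi)
        if m.sum():print(n,"legs",lo,m.sum(),xx[m].min().round(4),xx[m].max().round(4),yy[m].min().round(4),yy[m].max().round(4),np.percentile(z[m],[0,3]).round(4))
    m=(hsv[...,0]>100)&(hsv[...,0]<130)&(hsv[...,1]>120)&(abs(xx)<.03)&(abs(yy)<.05)&(z>.06)&(z<.078)
    if m.sum():print(n,"rim",m.sum(),xx[m].min().round(4),xx[m].max().round(4),yy[m].min().round(4),yy[m].max().round(4))
    u,v=proj(c,[.463,.316,.1])[0].astype(int)
    im.append(cv2.resize(c["color"][v-40:v+40,u-40:u+40,::-1],(400,400),interpolation=2))
cv2.imwrite("pics/ret.png",np.hstack(im))
E
```

```text
23.1667 [0.46358815 0.3157911  0.22588662] 0.5982946436976444
side legs 0.085 68 -0.0068 0.0087 -0.0219 0.0215 [0.1059 0.1065]
side legs 0.13 222 -0.0067 0.0092 -0.0222 0.0213 [0.1303 0.1327]
side rim 366 -0.0213 0.0214 -0.0372 0.0378
top legs 0.085 23 -0.0064 0.0089 -0.0211 0.0211 [0.1018 0.1023]
top legs 0.13 60 -0.0059 0.0087 -0.0216 0.0201 [0.1302 0.1312]
top rim 174 -0.0209 0.0218 -0.0393 0.0383
```

View pics/ret.png

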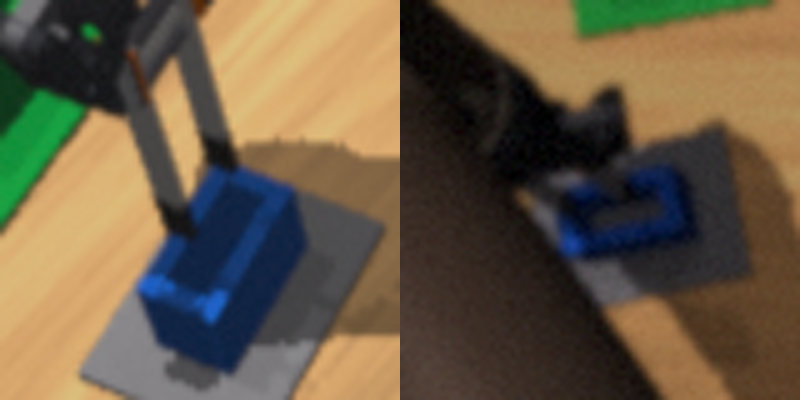

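The legs are +1.1 mm in x and 0 in y relative to the well. I'll correct that and insert with a force guard.

```bash
python3 - <<'E'
from bench import *
import numpy as np,cv2
from h import *
p=[.462,.3158]
move_linear([*p,.20],v=.08)
h=move_linear([*p,.140],v=.09,threshold=6); print(h,get_obs()["position"],get_obs()["ft_force"])
if not h:
    h=move_linear([*p,.124],v=.03,threshold=4)
    o=get_obs();print(h,o["clock"],o["position"],o["ft_force"])
E
```

```text
False [0.4622494  0.31598945 0.1405358 ] [-0.15362897 -0.29433011 -0.67520972]
True 24.9917 [0.46215312 0.31593416 0.12760536] [0.2518962  0.67056835 0.17044456]
```

```bash
python3 - <<'E'
from bench import *
import numpy as np,cv2
from h import *
p=[.4621,.3159]
grip(1.0,40); hold(.1)
print(move_linear([*p,.25],v=.12,threshold=8),get_obs()["clock"])
movep([.40,.15,.30],[0,90,-14.2]); grip(0.,40)
print(get_obs()["clock"],get_obs()["position"])
im=[]
for n in("side","top"):
    c=camera(n);W=cloud(c);hsv=cv2.cvtColor(c["color"],cv2.COLOR_RGB2HSV);x,y,z=np.moveaxis(W,-1,0)
    q=np.stack([x-.463,y-.316],-1);yy=q@[-.2215,.975];xx=q@[.975,.2215]
    m=(abs(xx)<.04)&(abs(yy)<.05)&(z>.1)&(z<.22)
    if m.sum():print(n,"tongs",m.sum(),xx[m].min().round(4),xx[m].max().round(4),yy[m].min().round(4),yy[m].max().round(4),z[m].max())
    ye=(hsv[...,0]>20)&(hsv[...,0]<32)&(hsv[...,1]>170)&(x>.42)&(x<.7)&(y>-.15)&(y<.2)&(z>.1)
    if ye.sum():
        P=W[ye];print(n,"bail",ye.sum(),P.min(0).round(3),P.max(0).round(3),cv2.minAreaRect((P[:,:2]*1000).astype(np.float32)))
    im.append(cv2.resize(c["color"][:,:,::-1],(400,300),interpolation=cv2.INTER_AREA))
cv2.imwrite("pics/after.png",np.hstack(im))
E
```

```text
False 26.7083
28.2417 [0.40001507 0.14997661 0.30005644]
side tongs 420 -0.0111 0.0094 -0.0293 0.0288 0.1854306893432678
side bail 135 [ 0.476 -0.031  0.125] [0.522 0.137 0.157] ((498.7529602050781, 53.454864501953125), (172.18081665039062, 17.021766662597656), 79.47879028320312)
top bail 111 [ 0.476 -0.032  0.145] [0.523 0.135 0.157] ((499.17822265625, 51.54118347167969), (172.5083465576172, 8.684391021728516), 75.3453369140625)
```

View pics/after.png

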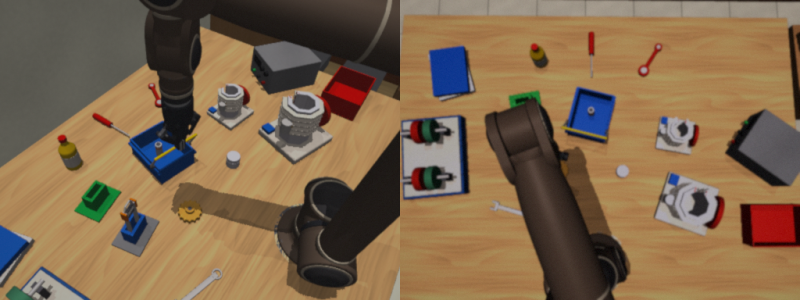

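The tongs stand centred in the well (±29 mm over the plates, top 0.185). The bail bar centre is at (0.499,0.052). Now I'll push the bail over, first behind the bar, then down from above.

```bash
python3 - <<'E'
from bench import *
import numpy as np,cv2
from h import *
a=np.radians(-14.2);e=np.array([np.cos(a),np.sin(a)])
hg=np.array([.499,.0522])+.0422*e
P=lambda x,z:[*(hg+x*e),z]
O=[0,90,-14.2]
movep(P(-.095,.20),O)
print(move_linear(P(-.095,.122),v=.12,threshold=8))
h=move_linear(P(.040,.122),v=.08,threshold=20)
o=get_obs();print(h,o["clock"],o["position"],o["ft_force"])
move_linear(P(.02,.122),v=.1)
move_linear(P(.02,.2),v=.2)
im=[]
for n in("side","top"):
    c=camera(n);W=cloud(c);hsv=cv2.cvtColor(c["color"],cv2.COLOR_RGB2HSV);x,y,z=np.moveaxis(W,-1,0)
    ye=(hsv[...,0]>20)&(hsv[...,0]<32)&(hsv[...,1]>170)&(x>.42)&(x<.75)&(y>-.15)&(y<.2)&(z>.07)
    if ye.sum():
        Q=W[ye];r=(Q[:,:2]-hg)@e; print(n,ye.sum(),"bar x rel hinge",np.percentile(r,[5,50,95]).round(3),"z",np.percentile(Q[:,2],[5,50,95]).round(3))
    im.append(cv2.resize(c["color"][60:300,140:400,::-1],(400,370),interpolation=2))
cv2.imwrite("pics/bail1.png",np.hstack(im))
E
```

```text
False
False 31.6 [0.57867596 0.03212055 0.12231481] [-0.25964938  0.07005396 -0.27891411]
side 181 bar x rel hinge [0.051 0.054 0.058] z [0.134 0.138 0.141]
top 8 bar x rel hinge [0.053 0.055 0.057] z [0.136 0.137 0.139]
```

View pics/bail1.png

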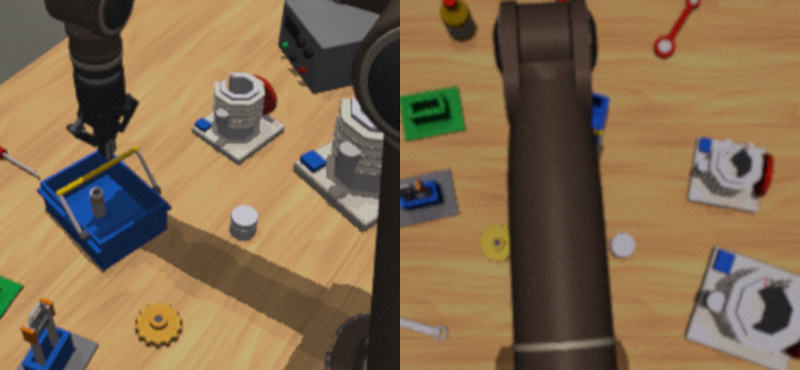

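The side view shows the bar past upright, 55 mm beyond the hinge at z of about 0.136. Now pressing it down from above.

```bash
python3 - <<'E'
from bench import *
import numpy as np,cv2
from h import *
a=np.radians(-14.2);e=np.array([np.cos(a),np.sin(a)])
hg=np.array([.499,.0522])+.0422*e
P=lambda x,z:[*(hg+x*e),z]
move_linear(P(.056,.165),v=.15)
for x,z in((.064,.135),(.074,.115),(.082,.0885)):
    h=move_linear(P(x,z),v=.06,threshold=12)
    o=get_obs();print(h,o["clock"],o["position"].round(4),o["ft_force"].round(1))
    if h:break
move_linear(P(.078,.2),v=.15)
movep([.40,-.02,.36],[0,90,-14.2])
im=[]
for n in("side","top"):
    c=camera(n);W=cloud(c);hsv=cv2.cvtColor(c["color"],cv2.COLOR_RGB2HSV);x,y,z=np.moveaxis(W,-1,0)
    ye=(hsv[...,0]>20)&(hsv[...,0]<32)&(hsv[...,1]>170)&(x>.45)&(x<.75)&(y>-.15)&(y<.2)&(z>.07)
    if ye.sum():
        Q=W[ye];r=(Q[:,:2]-hg)@e; print(n,ye.sum(),"bar x rel hinge",np.percentile(r,[5,50,95]).round(3),"z",np.percentile(Q[:,2],[5,50,95]).round(3))
    m=(abs(x-.609)<.03)&(abs(y-.027)<.03)&(z>.055)&(z<.075)&(hsv[...,1]<100)
    if m.sum(): print(n,"pin",m.sum(),W[m].min(0).round(3),W[m].max(0).round(3))
    im.append(cv2.resize(c["color"][60:300,140:400,::-1],(400,370),interpolation=2))
cv2.imwrite("pics/bail2.png",np.hstack(im)); print(get_obs()["clock"])
E
```

```text
False 33.7417 [0.6017 0.0261 0.1348] [-0.  -0.8  0.4]
False 34.2667 [0.6113 0.0236 0.1143] [0.1 0.3 0.1]
True 34.7167 [0.6189 0.0219 0.0908] [-2.2 -0.2  6.5]
side 162 bar x rel hinge [0.076 0.08  0.084] z [0.087 0.091 0.094]
side pin 62 [0.594 0.016 0.056] [0.621 0.041 0.071]
top 21 bar x rel hinge [0.077 0.081 0.084] z [0.089 0.091 0.094]
36.7583
```

View pics/bail2.png

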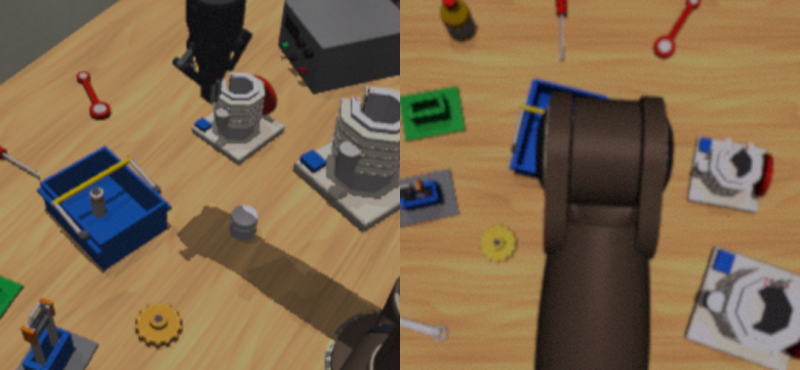

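The bar lies on the rims (top about 0.091, expected 0.091) and the pin is upright. The tongs are in the stand, the piston and gear look unmoved, and the arm is clear. Handing in.

```bash
python3 - <<'E'
from bench import *
hold(.3); print(finish_job(), get_obs()["clock"])
E
```

```text
the job is handed in; nothing more can be done
the job is handed in; nothing more can be done
```

I did every step of the job and handed it in at about 37 s of the 67 s allowed; no verdict is reported. I lifted the tongs, squeezed them on the pin in the small engine's bore and raised it clear. I then stood it in the tote, put the tongs back in the stand, and pushed the bail over with the closed fingers. The robot's fingers never came near the pin.

Last checks by camera depth:
- **Pin:** it is upright in the tote, with its top at z of about 0.067 m (0.066 expected).
- **Tongs:** they are upright and centred in the stand to about 1 mm, measured just after release and before the bail was moved. Their top reads 0.185 m (0.182 expected), about 3 mm high as it did at the start.
- **Bail:** the bar lies on the rims at 0.091 m top height, 80–81 mm from the hinge line (84 mm expected, hinge position estimated).
- **Piston and gear:** they look unmoved in the last picture, but I did not re-measure them.

One reading disagreed: the gripper showed 42.7 mm on the pin where 46 mm was expected. The legs measured about 36 mm over the outside, and the lift showed the pin was held.

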